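# Shut the order tote's drop gate and clip it

### The job

First fold the tote's yellow drop gate up flat against the tote's front, while the orange spring clip is still on its stand. Then squeeze the clip's handles to open it, lift it off the stand, and release it, upright and pushed well down, onto the tote's top front edge so that it pinches the gate and the blue front wall together, to the left or right of the opening. Do not drop the clip, and leave the sprayer, starch can and iron alone.

Things in the scene. Friction and masses are not known exactly. Their poses are not given: they have to be found in the camera images.
- tote: Blue tote fixed to the table, open on top, 230 mm wide (y), 180 mm deep (x 0 to 180). Origin: table level, mid-width, plane where gate back meets front wall. x points into the tote, z up. Front wall: x 0 to 5 mm, 100 mm tall at 40 to 115 mm either side of centre; between is an 80 mm wide opening with a 20 mm sill. Side walls 75 mm high, back wall 70; two boxes inside, tops under 52 mm.
- edge_left (a point): Middle of the top edge, 100 mm up, on tote's +y side of the opening, 77.5 mm from tote centre, in the plane between shut gate and wall. Axes as the tote's. With the gate shut the two sheets together are 10 mm thick here (x -5 to 5 mm).
- edge_right (a point): The same on the tote's -y side of the opening.
- gate (a joint): Yellow gate, 230 mm wide, 88 tall, 5 thick, hinged along its lower edge 12 mm above the table at tote x = 0. 0 rad = shut, at its stop: upright, flat on the front wall (x -5 to 0 mm), top flush with the wall's at 100 mm. Positive = leaning out to tote -x (starts 0.3 to 0.6). A stiff hinge keeps it where left; 3 N at its top edge moves it; best pushed along its arc.
- gate_edge (a point): Middle of the gate's top edge (centre of the 5 mm thickness, middle of the width).
- stand: Clip stand, fixed: dark steel foot 90 x 120 mm, 12 mm thick, carrying a green upright plate 10 mm thick (along its x), 110 mm wide (along its y), top edge 95 mm above the table. Origin: centre of the foot's underside; z up.
- clip: Orange spring clip like a big clothes peg, 107 mm tall, 24 mm wide along its y, about 90 g; starts clamped on the stand's plate, handles up, jaws down. Origin: centre of the pivot pin (5 mm radius, 30 mm long). x = direction in which jaws and handles spread, y = along the pin and the gripped edge, z up along the handles.
- clip_grip (a point): Point midway between the handles, 45 mm above the clip's origin: a good height to squeeze. The two flat handles (4 mm thick, 24 wide) reach from 8 to 61 mm above the origin. On a 10 mm edge they flare upwards to 48 mm over their outsides at the top; fully squeezed they are upright, parallel, 26 mm over their outsides.
- clip_tips (a point): Point midway between the jaw tips, 45 mm below the clip's origin. The jaws are 6 mm thick; an edge can enter up to about 38 mm between them. On the stand the tips start 20 to 25 mm below the plate's top edge.
- clip_jaw (a joint): Turn of either jaw (both move alike): 0 rad = faces parallel, 10 mm apart, as on a 10 mm edge; -0.12 = shut, tips touching; 0.19 = squeezed fully open, hard stop, tips about 26 mm apart. Sprung shut: full squeeze takes about 13 N at the handles; on a 10 mm edge each jaw presses with about 12 N.
- sprayer: Bystander: white spray bottle with blue head, loose, 72 mm across, 179 mm tall; origin under its centre.
- starch: Bystander: green-labelled can, loose, 58 mm across, 170 mm tall; origin under its centre.
- iron: Bystander: blue iron on its steel sole, loose, about 233 x 85 mm, 117 mm tall, long along its x; origin under it, 21 mm ahead (+x) of its middle.
There are look-alikes about, which are no part of the job. Of the things that look like the clip, the middle-sized one is meant.

How it is judged (in metres and radians):
On the way, in this order (a step that is already met when the one before it is completed fails the run):
1. the gate is folded up shut (within 0.05 rad) while the clip is still on the stand (value of joint gate below 0.05 rad and distance of clip from where it was at the start of the episode below 0.03 m), for 0.2 s.
2. the clip is lifted clear of the stand's plate, the gate staying shut (within 0.15 rad) (z of clip in the frame of stand above 0.145 m and value of joint gate below 0.15 rad), for 0.1 s.
At the end, for the whole second after the job is handed in: Gate shut within 0.05 rad; clip at rest on the front edge, 40-112 mm to either side of centre, within 8 mm of the plane between the sheets, jaws closed on both (-0.035 to 0.05 rad), tips at least 12 mm down (origin 100-133 mm up), upright and square within 0.25 rad (value of joint each of gate, clip_jaw below 0.05 rad and x of clip in the frame of tote between -0.008 and 0.008 m and y of clip in the frame of tote between -0.112 and 0.112 m and (y of clip in the frame of tote above 0.04 m or y of clip in the frame of tote below -0.04 m) and z of clip in the frame of tote between 0.1 and 0.133 m and value of joint clip_jaw above -0.035 rad and angle between clip's own z axis and vertical below 0.25 rad and angle between the x axis of clip and the x axis of tote, either way round below 0.25 rad and linear speed of clip below 0.02 m/s); the robot touches nothing.
It fails at once if a bystander is moved more than 30 mm (distance of any of sprayer, starch, iron from where it was at the start of the episode above 0.03 m).
It fails at once if the clip is dropped (its pivot lower than 70 mm above the table) (height (world z) of clip below 0.07 m).
It also fails if it takes over 54 s, if anything falls off the work surface, if the arm or the gripper's body presses on something with over 40 N, if the wrist force passes 120 N, or if a joint passes its speed limit or range.

### The arm

A 7-joint arm with a two-finger parallel gripper is mounted at the origin on the work surface. World frame = base frame: x ahead of the robot, y to its left, z up, the work surface at z = 0. Lengths are in m, angles in degrees, forces in N, time in s.
With the tool pointing down it reaches from about 0.425 to 0.8 m from the base axis. Payload 8.3 kg.
Tool frame: the origin (TCP) lies at the very end of the fingers, on their centre line; the grasp point (between the pads) lies 19 mm behind it; z points along the fingers, y is the line along which they close (so a half turn about z gives the same grasp; the last joint's range is limited). The gripper opens to 85 mm and grips with 20 to 120 N. Pads are 22 mm wide; open, the fingers measure 114 mm over their backs; the gripper's body (76 mm by 85 mm) begins 54 mm behind the grasp point. The pads swing forward as they close: fully open they stand 13 mm farther back than shut.
Start: joints at [-80.151, 21.967, 0.94, 78.501, -0.361, 79.538, -2.664], TCP at [0.145, 0.608, 0.231] pointing down, gripper open.
Joint ranges: [-169.22, 169.22], [-14.56, 117.87], [-87.37, 89.26], [10.42, 133.3], [-82.24, 262.24], [0.94, 117.77], [-172.7, 172.7]. Speed limits (degrees/s): [136.94, 136.94, 172.46, 172.46, 180, 180, 180].

### API

Orientations are given as a 3x3 rotation matrix whose columns are the frame's x, y, z axes.
In Python, from station import arm gives the robot as it stands. The module is installed in compiled form; this text tells all that it offers. Calls block until the motion is done:
- arm.goto(position, orientation): joint-space move of the TCP to a pose.
- arm.servo_line(position, rot=None, velocity=0.15, f_stop=None): straight line of the TCP; rot=None keeps the orientation; velocity is the mean speed in m/s. With f_stop (N) it stops when the force on the tool has changed by that much, and returns True; else False.
- arm.goto_joints(angles): joint-space move.
- arm.move_gripper(opening, grip_force=None): finger opening in m; grip_force is the grip in N (None keeps the last); returns when the fingers have stopped.
- arm.hold(seconds).
- arm.inverse_kinematics(position, orientation): joint angles nearest the present ones, or None.
- arm.read_camera(name): name is "scene" or "side" or "wrist"; returns the picture (480x640x3 uint8, red, green, blue); there is no depth.
- arm.camera_model(name): a dict with "vertical_fov" (degrees; the focal length in pixels is half the picture's height over the tangent of half this angle, whatever the lens; pixels are square), "cx", "cy" (the principal point, pixels), "D" ([k1, k2, p1, p2, k3] as OpenCV has them; the pictures are not rectified), "rvec" (rotation vector, rad) and "tvec" (3), from world to camera coordinates, as OpenCV has them; the wrist camera has in their place "tool_from_camera" (4x4, takes a point from camera to tool coordinates, whose origin is the TCP and whose axes are the flange's). Camera axes: x right, y down, z forward; pixel columns grow to the right and rows downward; lengths in m; the calibration is good to about 2 mm. A picture is of the moment at which its call begins: read the wrist's pose just before it. camera_model takes no time and is no camera call.
A pose or a line that the arm cannot do raises arm.MotionError and nothing moves.
- arm.job_done(): hands the job in; it is judged then, once.
Readings, each from a call of its own:
- arm.read_clock(): time.
- arm.read_q(): joint angles.
- arm.read_qvel(): joint speeds.
- arm.read_joint_efforts(): joint torques, N m.
- arm.read_ee_pos(): TCP position.
- arm.read_tool_rot(): TCP orientation.
- arm.read_ft_force(): force on the tool from outside, world axes, zero at the start.
- arm.read_ft_torque(): the same for the moment, N m.
- arm.read_finger_gap(): finger opening in m.
- arm.read_finger_force(): force on a finger pad.
Only numpy, scipy, OpenCV 4.12 (cv2) and the standard library are available. Lean on these libraries where they do the work, as an engineer would, in place of code of your own. Each camera call takes 0.05 s, during which the arm holds its last target. There are 200 camera calls.

## Working session

There is one attempt and no reset: what is moved stays moved. The work goes in short steps, each a Python script; the robot and the scene stay as the last script left them, time stands still between calls to the robot, and variables do not carry over. Pictures are saved under pics/ and viewed, at most 10 in all, crops included, and the job is handed in when it is done.

```bash
mkdir -p pics; cat > h.py <<'E'
import numpy as np, cv2
from station import arm
def cam(n):
    m=arm.camera_model(n); f=240/np.tan(np.radians(m["vertical_fov"])/2)
    K=np.array([[f,0,m["cx"]],[0,f,m["cy"]],[0,0,1.]]); D=np.array(m["D"],float)
    if n=="wrist":
        T=np.eye(4); T[:3,:3]=arm.read_tool_rot(); T[:3,3]=arm.read_ee_pos(); T=T@np.array(m["tool_from_camera"])
        R=T[:3,:3].T; t=-R@T[:3,3]
    else: R=cv2.Rodrigues(np.array(m["rvec"],float))[0]; t=np.array(m["tvec"],float).ravel()
    return K,D,R,t
def ray(c,uv):
    K,D,R,t=c; p=cv2.undistortPoints(np.array([[uv]],float),K,D)[0,0]
    return -R.T@t, R.T@np.array([p[0],p[1],1.])
def atz(c,uv,z):
    o,d=ray(c,uv); return o+d*(z-o[2])/d[2]
def proj(c,P):
    K,D,R,t=c; return cv2.projectPoints(np.array(P,float).reshape(-1,3),cv2.Rodrigues(R)[0],t,K,D)[0].reshape(-1,2)
def tri(obs):
    A=np.zeros((3,3));b=np.zeros(3)
    for c,uv in obs:
        o,d=ray(c,uv); d/=np.linalg.norm(d); M=np.eye(3)-np.outer(d,d); A+=M;b+=M@o
    return np.linalg.solve(A,b)
def save(im,n): cv2.imwrite("pics/"+n,im[...,::-1])
E
python3 - <<'E'
from h import *
for n in("scene","side"):
    im=arm.read_camera(n); save(im,n+"0.png"); c=cam(n); print(n,-c[2].T@c[3],c[2][2],c[0][0,0],c[1])
print(arm.read_tool_rot(),arm.camera_model("wrist")["tool_from_camera"])
E
```

```text
scene [ 1.26921491 -0.62058991  0.72513005] [-0.61407534  0.56006292 -0.55609443] 481.2283581752633 [-0.02005844  0.          0.          0.          0.        ]
side [0.40996587 1.06660955 1.00698291] [ 0.14260897 -0.77092866 -0.62075091] 546.1354719008167 [-0.13831446  0.          0.          0.          0.        ]
[[-9.72568088e-01  2.32618128e-01 -3.47831138e-04]
 [ 2.32618382e-01  9.72566636e-01 -1.68106885e-03]
 [-5.27581295e-05 -1.71586583e-03 -9.99998527e-01]] [[ 1.13020653e-03 -9.45145734e-01 -3.26647003e-01  8.45411267e-02]
 [ 9.99999153e-01  8.57506503e-04  9.78845543e-04  3.99206735e-04]
 [-6.45049761e-04 -3.26647832e-01  9.45145903e-01 -1.41917081e-01]
 [ 0.00000000e+00  0.00000000e+00  0.00000000e+00  1.00000000e+00]]
```

View pics/scene0.png

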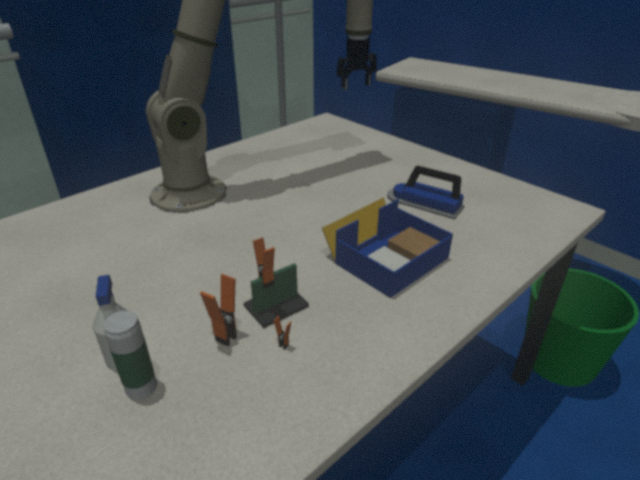

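View pics/side0.png

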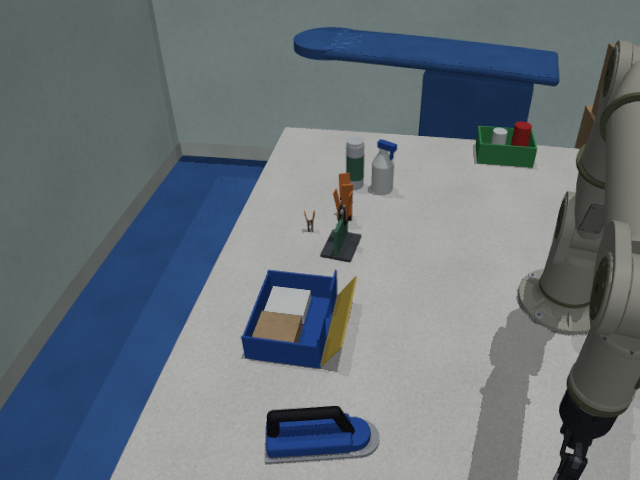

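```bash
python3 - <<'E'
import cv2
a=cv2.imread("pics/scene0.png")[185:360,200:460]; cv2.imwrite("pics/sc1.png",cv2.resize(a,None,fx=3,fy=3,interpolation=cv2.INTER_CUBIC))
a=cv2.imread("pics/side0.png")[165:375,230:400]; cv2.imwrite("pics/si1.png",cv2.resize(a,None,fx=2.8,fy=2.8,interpolation=cv2.INTER_CUBIC))
E
```

```text
(no output)
```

View pics/sc1.png

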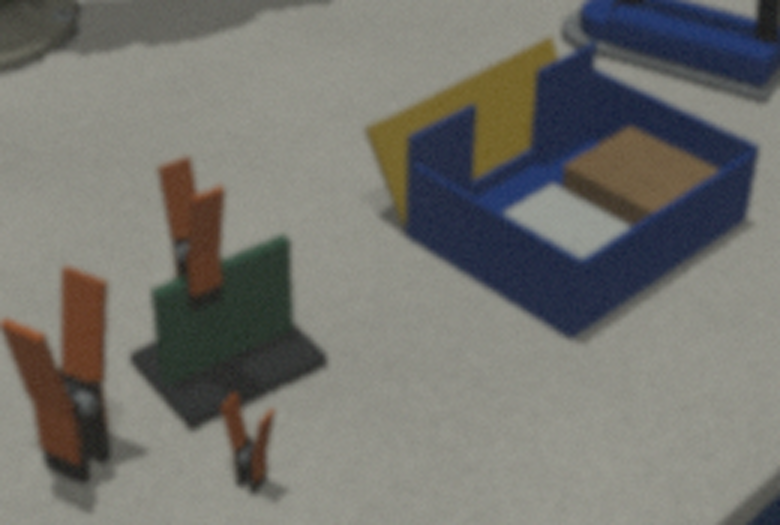

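View pics/si1.png

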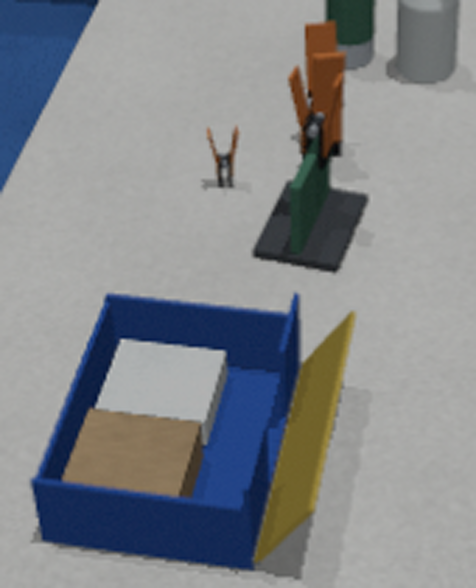

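```bash
cat >> h.py <<'E'
from scipy.optimize import least_squares
def rz(a): c,s=np.cos(a),np.sin(a); return np.array([[c,-s,0],[s,c,0],[0,0,1.]])
def fitpose(obs,x0):
    # obs: list of (cam, localpoint, uv)
    f=lambda p: np.concatenate([proj(c,rz(p[2])@np.array(L)+[p[0],p[1],0])[0]-uv for c,L,uv in obs])
    r=least_squares(f,x0,loss="soft_l1"); return r.x, f(r.x).reshape(-1,2)
E
python3 - <<'E'
from h import *
S,I=cam("scene"),cam("side")
s=lambda x,y:np.array([200+(x+.5)/3-.5,185+(y+.5)/3-.5]); i=lambda x,y:np.array([230+(x+.5)/2.8-.5,165+(y+.5)/2.8-.5])
tote=[(S,(.005,-.115,.1),s(410,137)),(S,(.005,.115,.1),s(592,45)),(S,(.005,-.04,.1),s(474,107)),(S,(.005,.04,.1),s(537,70)),
(S,(.18,-.115,.07),s(582,260)),(S,(.18,.115,.07),s(757,150)),(I,(.0,-.115,.1),i(297,296)),(I,(.18,-.115,.07),i(108,297)),(I,(.18,.115,.07),i(36,483)),(S,(.18,-.115,0),s(575,338))]
p,r=fitpose(tote,[.5,.1,0]);print("tote",p,np.round(r,1).tolist())
st=[(S,(.005,-.055,.095),s(155,290)),(S,(.005,.055,.095),s(289,238)),(S,(.045,-.06,.012),s(193,422)),(S,(.045,.06,.012),s(327,357)),(S,(-.045,-.06,.012),s(132,355)),
(I,(.045,.06,.012),i(254,252)),(I,(-.045,.06,.012),i(337,266)),(I,(-.045,-.06,.012),i(368,196))]
q,r=fitpose(st,[.5,-.2,0]);print("stand",q,np.round(r,1).tolist())
# clip handle tops: scene left handle top corners, right ; side
print(tri([(S,s(177,163)),(I,i(295,70))]),tri([(S,s(207,190)),(I,i(338,78))]),tri([(S,s(182,248)),(I,i(314,127))]))
# gate top corners
print("gate",tri([(S,s(552,40)),(I,i(0,0))])[:0],tri([(S,s(368,130)),(I,i(353,313))]))
for v,n in((s(552,40),"s+"),(s(368,130),"s-")):
  for z in(.085,.095): print(n,rz(-p[2])@(atz(S,v,z)-[p[0],p[1],0]))
E
```

```text
tote [0.58512859 0.18717577 0.00737603] [[0.2, 0.6], [0.1, -1.1], [0.1, -0.7], [0.1, 0.4], [-1.0, 2.0], [-0.3, -0.8], [0.4, -0.8], [-1.2, 0.8], [-1.0, 2.0], [-1.2, 0.2]]
stand [ 0.60864501 -0.13515212 -0.11410715] [[1.0, 2.0], [0.1, 0.3], [-1.0, -0.8], [0.5, -1.7], [-1.5, -1.2], [-1.0, -0.4], [0.3, 0.1], [-0.4, -0.7]]
[ 0.61726798 -0.16084683  0.18958136] [ 0.59558388 -0.14966585  0.16960386] [ 0.60467166 -0.16099715  0.11707054]
gate [] [0.53783596 0.0740779  0.0839492 ]
s+ [-0.03865152  0.11320383  0.085     ]
s+ [-0.02745441  0.09873812  0.095     ]
s- [-0.04500501 -0.11384545  0.085     ]
s- [-0.03370864 -0.12476423  0.095     ]
```

Look-alikes: the large clip at scene px (222,310), the small clip at (284,332), and the mid-sized one clamped on the stand at (263,258). The crop shows the last one on the green plate, so I choose it. The gate leans out at about 0.5 rad. Next I'll refine with the wrist camera.

```bash
cat >> h.py <<'E'
def down(yaw):  # tool y along (cos,sin)
    y=np.array([np.cos(yaw),np.sin(yaw),0]); z=np.array([0,0,-1.]); return np.stack([np.cross(y,z),y,z],1)
E
python3 - <<'E'
from h import *
import pickle
S=cam("scene")
print("bigclip",atz(S,(224,343),0),"small",atz(S,(284,347),0),"sprayer",atz(S,(118,368),0))
C={}
for n,P in(("A",[.58,-.15,.30]),("B",[.56,.15,.31])):
    arm.goto(P,down(0)); arm.hold(.2); C[n]=cam("wrist"); save(arm.read_camera("wrist"),f"w{n}.png")
    print(arm.read_clock(),arm.read_q())
pickle.dump(C,open("C.pkl","wb"))
E
```

```text
bigclip [ 0.62412634 -0.28470701  0.        ] small [ 7.16985264e-01 -2.01653483e-01 -1.11022302e-16] sprayer [ 0.53844232 -0.47411945  0.        ]
3.425 [-3.88927401 17.98008975 20.58240815 76.5155128  -6.24336633 86.6082138
 16.17461116]
4.825 [-28.35929361  15.00730151  13.29614892  78.28299568  -3.40131757
  87.10178097 -15.4644919 ]
```

View pics/wA.png

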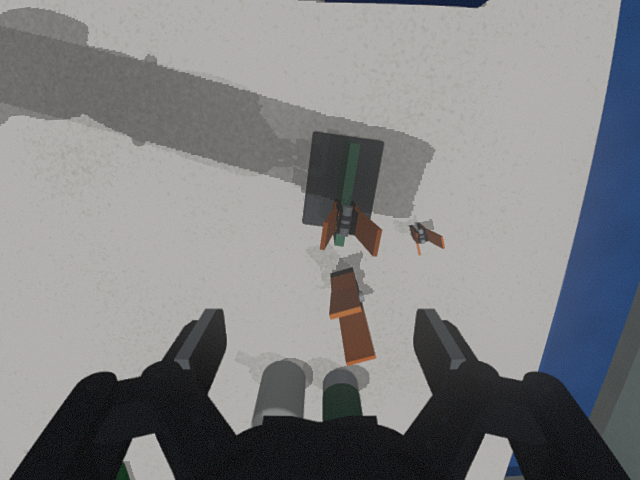

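View pics/wB.png

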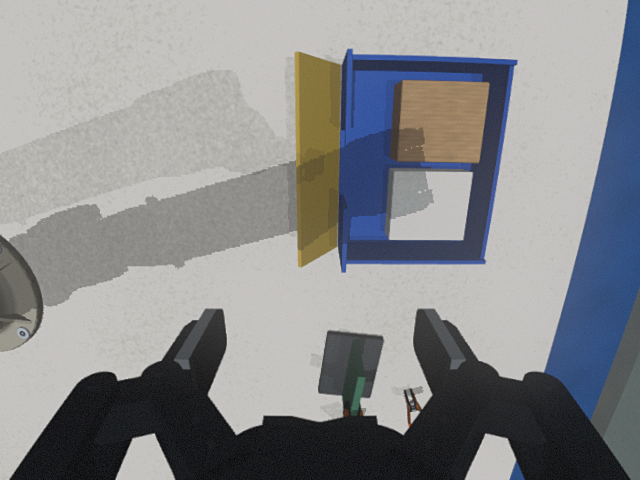

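wA shows the stand's foot at (303–384, 131–225), with the clip's two handles at (330,228) and (368,235). The big and small decoys are at (350,310) and (425,235). wB shows the tote's front wall top from about (350,50) to (345,271), with the gate top along x≈298. I'll enlarge the clip and the wall ends.

```bash
python3 - <<'E'
import cv2,numpy as np
a=cv2.imread("pics/wA.png");b=cv2.imread("pics/wB.png");f=lambda m:cv2.resize(m,None,fx=5,fy=5,interpolation=cv2.INTER_CUBIC)
c=np.hstack([f(a[140:260,290:400]),np.vstack([f(b[40:100,310:360]),f(b[230:290,310:360])])]);cv2.imwrite("pics/z.png",c)
E
```

```text
(no output)
```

View pics/z.png

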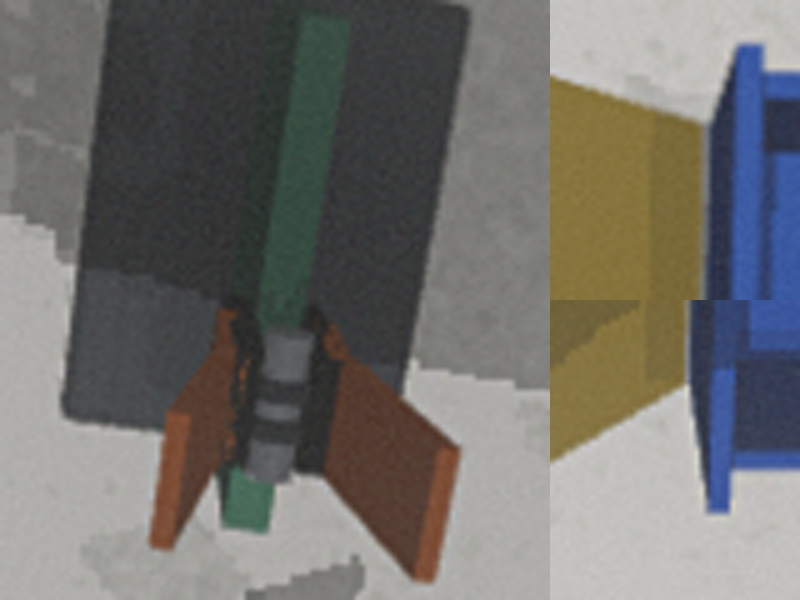

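```bash
python3 - <<'E'
from h import *
import pickle
C=pickle.load(open("C.pkl","rb"));A,B=C["A"],C["B"]
t=[(B,(0,.115,.1),(347,49)),(B,(.005,.115,.1),(352.4,48.6)),(B,(0,-.115,.1),(341.3,272.4)),(B,(.005,-.115,.1),(345.8,272.4)),(B,(.18,.115,.07),(516,61)),(B,(.18,-.115,.07),(485.5,263))]
p,r=fitpose(t,[.585,.187,0]);print("tote",p,np.round(r,1).tolist())
for v in((297,53),(300,266)):
    # gate top outer corner, at tote local x: try angle
    best=None
    for g in np.arange(.25,.65,.02):
        L=np.array([-.088*np.sin(g)-.005*np.cos(g),np.sign(160-v[1])*.115,.012+.088*np.cos(g)-.005*np.sin(g)])
        e=np.linalg.norm(proj(B,rz(p[2])@L+[p[0],p[1],0])[0]-v)
        if best is None or e<best[0]: best=(e,g)
    print("gate",best)
a=lambda x,y:np.array([290+(x+.5)/5-.5,140+(y+.5)/5-.5])
st=[(A,(-.005,.055,.095),a(301,12)),(A,(.005,.055,.095),a(350,15)),(A,(-.005,-.055,.095),a(221,526)),(A,(.005,-.055,.095),a(270,532)),(A,(-.045,-.06,.012),a(64,415)),(A,(.045,.06,.012),a(470,8)),(A,(-.045,.06,.012),(314.5,131))]
q,r=fitpose(st,[.608,-.135,-.11]);print("stand",q,np.round(r,1).tolist())
cl=[((-.024,.012,.061),a(166,411)),((-.024,-.012,.061),a(149,548)),((.024,.012,.061),a(461,449)),((.024,-.012,.061),a(436,583)),((0,.015,.005),a(287,327)),((0,-.015,.005),a(268,482))]
f=lambda P:np.concatenate([(proj(A,rz(P[3])@np.array(L)+P[:3])[0]-u) for L,u in cl]+[[(P[2]-.1175)*400]])
r=least_squares(f,[.605,-.161,.1175,-.11]);print("clip",r.x,np.round(r.fun,1).tolist())
d=rz(-q[2])@(r.x[:3]-[q[0],q[1],0]);print("clip in stand",d)
E
```

```text
tote [ 0.58634023  0.1895551  -0.00608531] [[0.4, -0.3], [0.3, 0.2], [0.3, 0.3], [0.2, 0.3], [-0.7, -0.5], [-1.8, -0.1]]
gate (np.float64(1.3106128263838002), np.float64(0.5300000000000002))
gate (np.float64(1.486176398132704), np.float64(0.5300000000000002))
stand [ 0.60825175 -0.13346888 -0.12782257] [[0.2, -0.3], [0.3, 0.5], [0.5, 0.2], [-0.3, 0.1], [-1.0, 1.4], [1.2, -0.7], [-2.0, -0.6]]
clip [ 0.60536528 -0.15224594  0.11897639 -0.12155992] [0.3, -0.1, 0.1, 0.2, -0.3, -0.6, -0.5, -0.2, 0.6, 1.2, -0.1, -0.5, 0.6]
clip in stand [-0.00046932 -0.01899183  0.11897639]
```

```bash
python3 - <<'E'
from h import *
R=down(0)
arm.move_gripper(0,30)
arm.goto([.478,.19,.14],R); arm.servo_line([.478,.19,.08],velocity=.15)
print("start",arm.read_ft_force())
s=arm.servo_line([.590,.19,.08],velocity=.035,f_stop=12)
print(s,arm.read_ee_pos(),arm.read_ft_force(),arm.read_clock())
arm.hold(.2);print(arm.read_ee_pos(),arm.read_ft_force())
E
```

```text
start [ 0.50165621 -0.68905853  0.04834321]
True [0.52997965 0.19005206 0.08040036] [-4.41556631 -1.07806194  9.32707222] 8.575
[0.5297841  0.19000493 0.0802949 ] [-3.60378734 -0.31400189  8.61293416]
```

```bash
python3 - <<'E'
from h import *
arm.servo_line([.478,.19,.08],velocity=.15); arm.servo_line([.478,.19,.055],velocity=.1)
s=arm.servo_line([.590,.19,.062],velocity=.035,f_stop=15)
print(s,arm.read_ee_pos(),arm.read_ft_force(),arm.read_clock())
arm.hold(.2);print(arm.read_ee_pos(),arm.read_ft_force())
save(arm.read_camera("side"),"side1.png")
a=cv2.imread("pics/side1.png")[230:400,220:420]; cv2.imwrite("pics/side1c.png",cv2.resize(a,None,fx=3,fy=3,interpolation=cv2.INTER_CUBIC))
E
```

```text
True [0.5671375  0.1900769  0.06227543] [-2.96775862 -0.21082669  8.19449172] 11.8917
[0.56714573 0.19006346 0.06228173] [-3.30561019  0.12447703  6.15165239]
```

View pics/side1c.png

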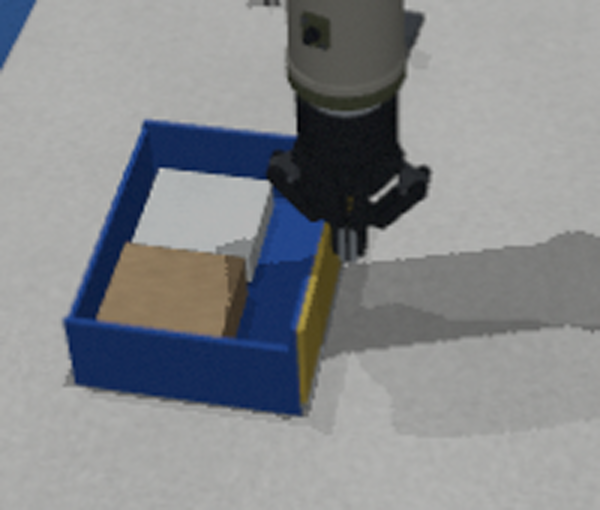

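```bash
cat >> h.py <<'E'
def gatecheck(p,tag):
    c=cam("wrist"); im=arm.read_camera("wrist"); save(im,tag+".png"); I=im.astype(int)
    Y=(I[...,0]>I[...,2]+40)&(I[...,1]>I[...,2]+25)
    for y in(.09,.06,-.06,-.09):
        e=[]
        for g in(0,.05,.1,.15):
            L=np.array([-.088*np.sin(g)-.005*np.cos(g),y,.012+.088*np.cos(g)])
            e.append(proj(c,rz(p[2])@L+[p[0],p[1],0])[0])
        u0=int(e[0][0]); xs=np.nonzero(Y[int(round(e[0][1])),u0-40:u0+15])[0]+u0-40
        print(y,[round(v[0],1) for v in e],xs.min() if len(xs) else None,xs.max() if len(xs) else None)
E
python3 - <<'E'
from h import *
arm.servo_line([.50,.19,.062],velocity=.12); arm.servo_line([.50,.19,.15],velocity=.25)
arm.goto([.56,.15,.31],down(0)); arm.hold(.15)
gatecheck([.5863,.1896,0],"g1"); print(arm.read_clock())
E
```

```text
0.09 [np.float64(344.0), np.float64(339.4), np.float64(334.8), np.float64(330.3)] 344 349
0.06 [np.float64(343.3), np.float64(338.8), np.float64(334.4), np.float64(329.9)] 343 348
-0.06 [np.float64(340.7), np.float64(336.7), np.float64(332.7), np.float64(328.7)] 340 344
-0.09 [np.float64(340.1), np.float64(336.2), np.float64(332.3), np.float64(328.4)] 339 343
14.275
```

```bash
python3 - <<'E'
from h import *
x,y,yaw=.6054,-.1522,-.123; R=down(yaw)
arm.move_gripper(.085)
arm.goto([x,y,.25],R); print(arm.servo_line([x,y,.1445],velocity=.12,f_stop=10))
arm.move_gripper(.018,35); print("gap",arm.read_finger_gap(),arm.read_finger_force(),arm.read_ft_force(),arm.read_ee_pos())
save(arm.read_camera("side"),"sq.png")
arm.servo_line([x,y,.235],velocity=.08); print(arm.read_finger_gap(),arm.read_ft_force(),arm.read_clock())
arm.hold(.1); c=cam("wrist"); import pickle; pickle.dump(c,open("c2.pkl","wb")); w=arm.read_camera("wrist");save(w,"lw.png");s=arm.read_camera("side");save(s,"ls.png")
f=lambda m,k:cv2.resize(m[...,::-1],None,fx=k,fy=k,interpolation=cv2.INTER_CUBIC)
cv2.imwrite("pics/lift.png",np.hstack([f(w[200:450,250:390],2.4)[:600],f(s[120:270,280:390],4)[:600]]))
E
```

```text
False
gap 0.024369848422281265 40.599605441093445 [ 0.20275289 -0.1076505  -1.28350646] [ 0.60531083 -0.15216003  0.14438462]
0.024191693588840667 [-0.95713893 -0.44066509 -1.41219253] 19.1833
```

View pics/lift.png

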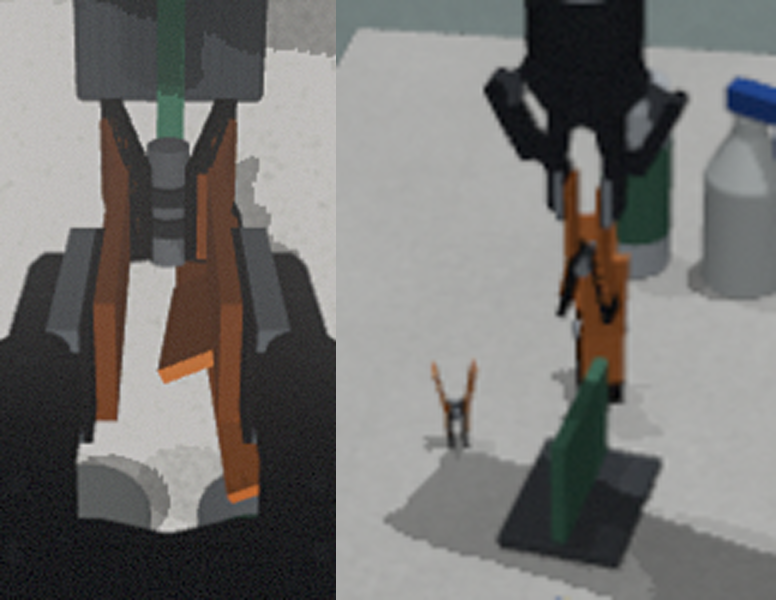

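The view shows the clip hanging upright and fully squeezed between the pads, clear of the stand, with its pin at crop (168,200), i.e. wrist px (320,283). Now I'll carry it to the tote's -y side.

```bash
python3 - <<'E'
from h import *
import pickle
c=pickle.load(open("c2.pkl","rb"));yw=-.123
for uv in((320,260),(320,309)): print("pin in tool",down(yw).T@(atz(c,uv,.235-.0265+.004)-[.6054,-.1522,.235]))
P=np.array([.5863,.1121,.235]);R=down(0)
arm.servo_line([.595,-.02,.24],rot=down(-.06),velocity=.2)
arm.servo_line(P,rot=R,velocity=.2); arm.hold(.2)
print(arm.servo_line([P[0],P[1],.1385],velocity=.05,f_stop=10),arm.read_ee_pos(),arm.read_ft_force(),arm.read_finger_gap(),arm.read_clock())
E
```

```text
pin in tool [ 1.85717724e-02 -8.70195319e-05  2.25000000e-02]
pin in tool [-1.07933828e-02 -3.86126552e-05  2.25000000e-02]
False [0.5864123  0.1121446  0.13873994] [-0.63906787 -0.29282849 -0.51500584] 0.0243626898748807 23.2917
```

```bash
python3 - <<'E'
from h import *
x,y=.5863,.1121
arm.move_gripper(.085); print(arm.read_ft_force(),arm.read_finger_gap())
arm.servo_line([x,y,.26],velocity=.12)
arm.goto([.56,.16,.33],down(0)); arm.hold(.3)
gatecheck([.5863,.1896,0],"g2"); print(arm.read_clock())
s=arm.read_camera("side");save(s,"fs.png");sc=arm.read_camera("scene");w=cv2.imread("pics/g2.png")
f=lambda m,k:cv2.resize(m,None,fx=k,fy=k,interpolation=cv2.INTER_CUBIC)
o=np.zeros((600,800,3),np.uint8)
for m,X in((f(w[160:310,290:390],4),0),(f(s[230:380,280:380,::-1],4),400)): o[:m.shape[0],X:X+m.shape[1]]=m
cv2.imwrite("pics/fin.png",o)
E
```

```text
[-0.3543614  -0.76005236 -1.19359751] 0.08508984736769394
0.09 [np.float64(340.8), np.float64(336.6), np.float64(332.3), np.float64(328.0)] 341 345
0.06 [np.float64(340.4), np.float64(336.2), np.float64(332.0), np.float64(327.8)] 340 344
-0.06 [np.float64(338.4), np.float64(334.6), np.float64(330.8), np.float64(327.1)] 338 341
-0.09 [np.float64(338.0), np.float64(334.3), np.float64(330.6), np.float64(326.9)] 334 351
25.875
```

View pics/fin.png

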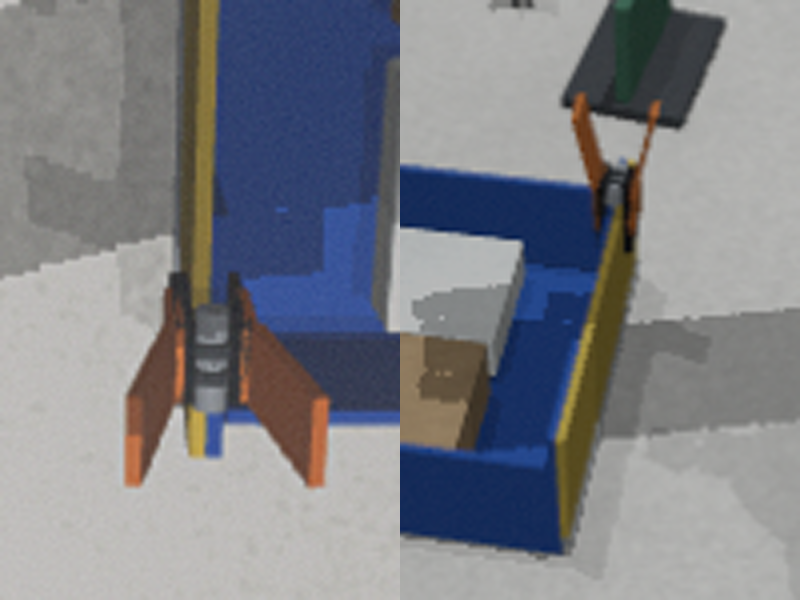

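The clip sits over both sheets, with its pin at left crop (211,358) and the handles flared evenly. I'll check the height numerically before handing in.

```bash
python3 - <<'E'
from h import *
W,I=cam("wrist"),cam("side")
a=lambda x,y:np.array([290+(x+.5)/4-.5,160+(y+.5)/4-.5]); b=lambda x,y:np.array([280+(x-400+.5)/4-.5,230+(y+.5)/4-.5])
cl=[((-.024,.012,.061),a(127,398)),((-.024,-.012,.061),a(127,487)),((.024,.012,.061),a(329,397)),((.024,-.012,.061),a(328,487)),((0,.015,.005),a(212,305)),((0,-.015,.005),a(210,412))]
f=lambda P:np.concatenate([(proj(W,rz(P[3])@np.array(L)+P[:3])[0]-u) for L,u in cl]+[proj(I,rz(P[3])@np.array([0,.015,0])+P[:3])[0]-b(614,190)])
r=least_squares(f,[.586,.115,.112,0]);print("clip",r.x,"in tote",r.x[:2]-[.5863,.1896],np.round(r.fun,1).tolist())
if .102<r.x[2]<.128 and abs(r.x[0]-.5863)<.006: print(arm.job_done())
E
```

```text
clip [0.58485782 0.11815904 0.12488281 0.00797523] in tote [-0.00144218 -0.07144096] [-0.9, -0.5, -0.7, 1.0, 1.0, -0.6, 0.0, 0.6, 0.2, 0.5, 0.3, -0.3, -0.8, 1.7]
the job is handed in; nothing more can be done
None
```

The job is handed in: the gate is shut, and the clip is released upright on the tote's front edge, right of the opening. At the last check its pivot was at about x -1 mm, y -71 mm and z 125 mm in the tote frame. The station gave no verdict.

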